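# Flip the stock tags so only the full lime bins read full

## Robot

A 6-joint arm with a two-finger parallel gripper is mounted at the origin on the work surface. World frame = base frame: x ahead of the robot, y to its left, z up, the work surface at z = 0. Lengths are in mm, angles in rad, forces in N, time in s.
With the tool pointing down it reaches from about 300 to 775 mm from the base axis. Payload 14.6 kg.
Tool frame: the origin (TCP) lies between the finger pads; the fingertips stand 14 mm ahead of it and the grasp point (between the pads) lies 5 mm behind it; z points along the fingers, y is the direction in which the jaws open and shut (so a half turn about z gives the same grasp; the last joint's range is limited). The gripper opens to 85 mm and grips with 20 to 120 N. Pads are 22 mm wide; open, the fingers measure 114 mm over their backs; the gripper's body (76 mm by 85 mm) begins 54 mm behind the grasp point. The pads swing forward as they close: fully open they stand 13 mm farther back than shut.
Start: joints at [1.207, 0.3, 1.521, -0, 1.321, -0.067], TCP at [160.851, 525.943, 245.281] pointing down, gripper open.
Joint ranges: [-3.03, 3.03], [-0.79, 2.21], [0.23, 2.52], [-1.04, 4.18], [0, 3.07], [-2.55, 2.55]. Speed limits (rad/s): [2.22, 2.22, 2.57, 3.14, 3.14, 3.14].

## Interface

Orientations are given as a rotation vector (axis times angle).
In Python, from workcell import get_state, imaging, bot gives the robot as it stands.
- The arm moves only by the shell command python3 -m jog 'ROWS' [OPENING] [FORCE]. ROWS is a JSON object of lists of equal length, an entry for each row: "slide": the shift along the tool's x, y, z each as a share of 0.025 m, from -1 to 1, a list of three; "dr": the turn, a rotation vector about the tool's x, y, z each as a share of 0.12 rad, from -1 to 1, a list of three. In form: {"slide": [[tx, ty, tz], ...], "dr": [[rx, ry, rz], ...]}. A call has 1 to 10 rows; each row shifts and turns the commanded pose from where the row before left it, along the tool's axes as they then stand; what a row does not reach is not made up. A row lasts 1/10 s, in which the tool goes at most 50 mm and 8.59 degrees, less where a joint would pass 70% of its speed; a pose out of reach is approached as far as the arm can. A call with a number of a shift or a turn outside -1 to 1 is refused whole. A call with a gripper value outside its range is refused whole. OPENING is the finger opening in mm, from 0 to 85.4, set as the call begins (- or left out, the last holds). The fingers move at their own pace and stop on an object; FORCE is the grip in N (left out, the last holds). Time passes only in rows, so rows that do not move let the fingers close. It gives the time, the measured TCP pose, the force and the opening at its end, in the units of the state.
- get_state(): the state, without advancing time (a new reading comes with each control period).
- imaging.read_camera(name): name is "scene" or "top" or "wrist"; returns a dict with "pixels" (420x560x3 uint8, red, green, blue), "fx", "fy", "cx", "cy" (pixels), "R" (3x3) and "t" (3): a world point X has camera coordinates R X + t. Camera axes: x right, y down, z forward; pixel columns grow to the right and rows downward; lengths in mm; the calibration is good to about 2 mm. A picture is of the moment at which its call begins. There is no depth.
- bot.sign_off(): hands the job in, once; it reports no verdict.
The state is a dict: "time": time; "joint_positions": joint angles; "qd": joint speeds; "effort": joint torques, N m; "tcp_pos": TCP position; "tool_rot": TCP orientation; "contact_force": force on the tool from outside, world axes, zero at the start; "torque": the same for the moment, N m; "grip_width": opening from 0.0 (shut) to 1.0 (fully open).
Only numpy, scipy, OpenCV 4.12 (cv2) and the standard library are available. Lean on these libraries where they do the work, as an engineer would, in place of code of your own. Each camera call takes 0.05 s, during which the arm holds its last target.

## Task

Each lime bin on the board has a wooden flip tag in front of it: the tag reads full when it leans back towards its bin with the single round disc on top, and not full when it leans towards the robot with the two bars on top. Gently push tags over with a closed fingertip, without pinching them, so that exactly the bins heaped with limes read full and the others (empty, or with one lime left) read not full. Leave the bins and everything else standing where they are.

Things in the scene. Friction and masses are not known exactly. Their poses are not given: they have to be found in the camera images.
- board: wooden board, 260 x 470 mm, 15 mm thick, flat and fixed on the ledge; four holders stand in a row along its y axis, 105 mm apart; behind each, 135 mm farther along its +x (away from the robot), stands the bin it belongs to. Origin on the ledge surface under the middle of the tag row; the board reaches from x = -60 to +200 mm
- holder_1: wooden foot with two steel ears, 36 x 66 mm, fixed on the board, carrying the tag of the same number; origin at the centre of its underside, 15 mm above the ledge; x points from the tag to its bin, y along the row. Its place in the row varies. Its bin is the one nearest to it, 135 mm away along x (between origins)
- tag_1 (a joint): tilt of the tag (rad) about its hinge along the holder's y: 0 upright; stop at +0.6: leans away from the robot to its bin, robot-side face with ONE ROUND DISC on top = reads full; stop at -0.6: leans to the robot, bin-side face with TWO BARS on top = reads not full. It turns freely and, once past upright, falls to the other stop by itself
- tag_1_hinge (a point): middle of that tag's hinge axis, 35 mm above the ledge. The tag is a wooden plate, 45 g, 46 mm wide and 8 mm thick, reaching from 4 to 62 mm beyond the hinge; disc (32 mm) and bars stand out 3 mm. Its free edge is about 86 mm above the ledge when leaning (35 mm to the side of the hinge), 97 mm when upright
- holder_2: wooden foot with two steel ears, 36 x 66 mm, fixed on the board, carrying the tag of the same number; origin at the centre of its underside, 15 mm above the ledge; x points from the tag to its bin, y along the row. Its place in the row varies. Its bin is the one nearest to it, 135 mm away along x (between origins)
- tag_2 (a joint): tilt of the tag (rad) about its hinge along the holder's y: 0 upright; stop at +0.6: leans away from the robot to its bin, robot-side face with ONE ROUND DISC on top = reads full; stop at -0.6: leans to the robot, bin-side face with TWO BARS on top = reads not full. It turns freely and, once past upright, falls to the other stop by itself
- tag_2_hinge (a point): middle of that tag's hinge axis, 35 mm above the ledge. The tag is a wooden plate, 45 g, 46 mm wide and 8 mm thick, reaching from 4 to 62 mm beyond the hinge; disc (32 mm) and bars stand out 3 mm. Its free edge is about 86 mm above the ledge when leaning (35 mm to the side of the hinge), 97 mm when upright
- holder_3: wooden foot with two steel ears, 36 x 66 mm, fixed on the board, carrying the tag of the same number; origin at the centre of its underside, 15 mm above the ledge; x points from the tag to its bin, y along the row. Its place in the row varies. Its bin is the one nearest to it, 135 mm away along x (between origins)
- tag_3 (a joint): tilt of the tag (rad) about its hinge along the holder's y: 0 upright; stop at +0.6: leans away from the robot to its bin, robot-side face with ONE ROUND DISC on top = reads full; stop at -0.6: leans to the robot, bin-side face with TWO BARS on top = reads not full. It turns freely and, once past upright, falls to the other stop by itself
- tag_3_hinge (a point): middle of that tag's hinge axis, 35 mm above the ledge. The tag is a wooden plate, 45 g, 46 mm wide and 8 mm thick, reaching from 4 to 62 mm beyond the hinge; disc (32 mm) and bars stand out 3 mm. Its free edge is about 86 mm above the ledge when leaning (35 mm to the side of the hinge), 97 mm when upright
- holder_4: wooden foot with two steel ears, 36 x 66 mm, fixed on the board, carrying the tag of the same number; origin at the centre of its underside, 15 mm above the ledge; x points from the tag to its bin, y along the row. Its place in the row varies. Its bin is the one nearest to it, 135 mm away along x (between origins)
- tag_4 (a joint): tilt of the tag (rad) about its hinge along the holder's y: 0 upright; stop at +0.6: leans away from the robot to its bin, robot-side face with ONE ROUND DISC on top = reads full; stop at -0.6: leans to the robot, bin-side face with TWO BARS on top = reads not full. It turns freely and, once past upright, falls to the other stop by itself
- tag_4_hinge (a point): middle of that tag's hinge axis, 35 mm above the ledge. The tag is a wooden plate, 45 g, 46 mm wide and 8 mm thick, reaching from 4 to 62 mm beyond the hinge; disc (32 mm) and bars stand out 3 mm. Its free edge is about 86 mm above the ledge when leaning (35 mm to the side of the hinge), 97 mm when upright
- bin_1: open square terracotta bin, 90 x 90 x 55 mm, standing loose on the board (0.6 kg or so), FULL: heaped above the rim with limes; which place in the row it has varies. Limes reach at most 91 mm above a bin's underside. Origin at the centre of its underside
- bin_2: open square terracotta bin, 90 x 90 x 55 mm, standing loose on the board (0.6 kg or so), FULL: heaped above the rim with limes; which place in the row it has varies. Limes reach at most 91 mm above a bin's underside. Origin at the centre of its underside
- bin_3: open square terracotta bin, 90 x 90 x 55 mm, standing loose on the board (0.6 kg or so), not full: empty; which place in the row it has varies. Limes reach at most 91 mm above a bin's underside. Origin at the centre of its underside
- bin_4: open square terracotta bin, 90 x 90 x 55 mm, standing loose on the board (0.6 kg or so), not full: a single lime on its floor; which place in the row it has varies. Limes reach at most 91 mm above a bin's underside. Origin at the centre of its underside
- mug: white ceramic mug, 80 mm wide, 90 mm tall, near the board's left end; origin under its centre; to be left alone
- scoop: orange plastic scoop, about 185 x 60 x 38 mm, lying near the board's right end; origin under its middle; to be left alone
- salt_cellar: small glass salt cellar, 36 mm wide, 55 mm tall, on the ledge just in front of the board (about 130 mm from the tag row); origin under its centre; to be left alone
- toothpick_pot: blue ceramic toothpick pot, 26 mm wide, 42 mm tall, standing on the board in the tag row, between the two middle tags; origin under its centre; to be left alone
Things that resemble listed ones, but are neither listed nor needed, are in the scene too. Leave any purple look-alike of the bin_4 alone. Leave any purple look-alike of the bin_3 alone.

How it is judged:
By the outcome, as a careful person would: the job done as asked, in the order asked, and still so for the second after the job is handed in, with the robot touching nothing.
It also fails if it takes over 48 s, if anything falls off the work surface, if the arm or the gripper's body presses on something with over 40 N, if the wrist force passes 120 N, or if a joint passes its speed limit or range.

## Working session

There is one attempt and no reset: what is moved stays moved. The work goes in short steps, Python scripts to look and compute and a shell command to move; the robot and the scene stay as the last step left them, time stands still between calls to the robot, and variables do not carry over. Pictures are saved under pics/ and viewed, and the job is handed in when it is done.

```bash
mkdir -p pics; python3 - <<'E'
from workcell import get_state, imaging, bot
import cv2,json
print(get_state())
for n in("scene","top"):
    c=imaging.read_camera(n); cv2.imwrite(f"pics/{n}0.png",c["pixels"][:,:,::-1]); print(n,c["fx"],c["cx"],c["cy"],c["R"],c["t"])
E
```

```text
{'time': 0.0, 'joint_positions': array([ 1.20739421e+00,  3.00452113e-01,  1.52162084e+00,  4.11842261e-05,
        1.32067226e+00, -6.66161083e-02]), 'qd': array([ 0.00012233, -0.00091827, -0.00140604,  0.00217849,  0.00042943,
        0.00361218]), 'effort': array([ 1.01184611e-03, -5.43503344e+01, -3.61799097e+01, -2.65375348e-05,
        4.00458826e-03,  3.46042350e-05]), 'tcp_pos': array([160.76859162, 525.74259234, 244.71489576]), 'tool_rot': array([-4.64454983e-01, -3.10678177e+00,  1.75521916e-03]), 'contact_force': array([ 0.44266049,  0.07704536, -0.12032974]), 'torque': array([-0.05707992,  0.03430707,  0.00236159]), 'grip_width': 1.005212849070143}
scene 542.3949075725253 272.7280339692316 221.34336061098472 [[ 0.76706946  0.64137025 -0.01576842]
 [ 0.32768526 -0.41280041 -0.84983422]
 [-0.5515676   0.64671479 -0.52681416]] [-450.97618376 -101.57109053 1521.54357454]
top 466.8455166420506 279.91669933459553 211.11070681901697 [[ 0.01406688 -0.9997419  -0.01783951]
 [-0.99757766 -0.01281641 -0.06837063]
 [ 0.06812434  0.01875806 -0.99750048]] [  36.2780492   558.71312381 1086.11806546]
```

View pics/scene0.png

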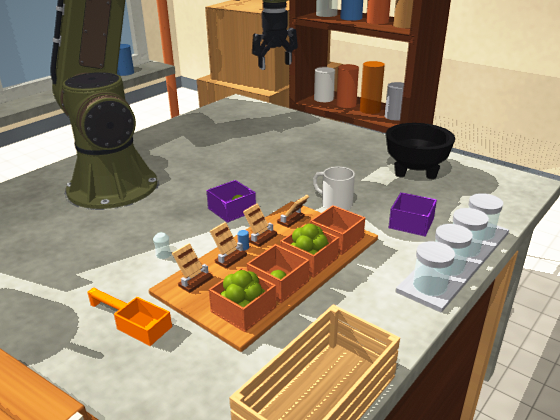

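View pics/top0.png

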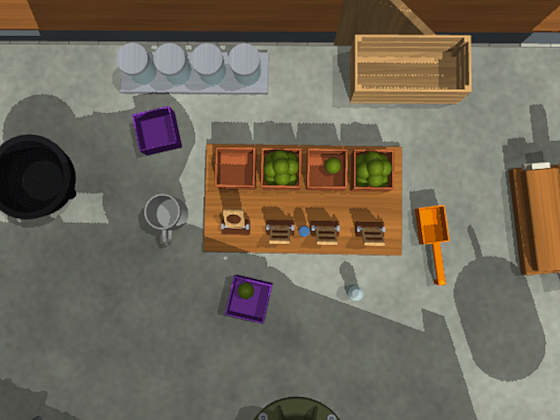

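The top view shows four board bins at y-pixel ~167, from left to right: empty (235), heaped (281), one lime (327) and heaped (374). The tag at (235,220) shows a disc and the tags at (280,231), (325,231) and (371,232) show bars. The purple bins at (157,130) and (248,298) are the look-alikes. I'll enlarge the row and measure it.

```bash
cat > h.py <<'E'
import numpy as np,cv2
from workcell import get_state, imaging, bot
def ray(c,u,v,z):
    d=c["R"].T@np.array([(u-c["cx"])/c["fx"],(v-c["cy"])/c["fy"],1]); o=-c["R"].T@c["t"]
    return o+d*(z-o[2])/d[2]
def proj(c,X):
    p=c["R"]@np.array(X)+c["t"]; return c["fx"]*p[0]/p[2]+c["cx"],c["fy"]*p[1]/p[2]+c["cy"]
E
python3 - <<'E'
from h import *
c=imaging.read_camera("top"); im=c["pixels"][:,:,::-1].copy()
cv2.imwrite("pics/crop_t.png",cv2.resize(im[135:310,195:455],None,fx=3,fy=3,interpolation=cv2.INTER_CUBIC))
s=imaging.read_camera("scene"); 
cv2.imwrite("pics/crop_s.png",cv2.resize(s["pixels"][170:350,140:390,::-1],None,fx=3,fy=3,interpolation=cv2.INTER_CUBIC))
hsv=cv2.cvtColor(im,cv2.COLOR_BGR2HSV)
def blob(lo,hi,box,z,n):
    m=cv2.inRange(hsv,lo,hi); k=np.zeros_like(m); x0,y0,x1,y1=box; k[y0:y1,x0:x1]=m[y0:y1,x0:x1]
    cs,_=cv2.findContours(k,0,2); q=max(cs,key=cv2.contourArea); r=cv2.minAreaRect(q); print(n,r,cv2.contourArea(q),ray(c,*r[0],z).round(1)); return q,r
blob((100,120,60),(125,255,255),(290,215,320,245),42,"pot")
q,r=blob((5,90,60),(22,255,255),(195,135,415,265),15,"board")
for p in cv2.boxPoints(r): print(p,ray(c,*p,15).round(1))
E
```

```text
pot ((303.5, 230.5), (9.0, 9.0), 90.0) 66.5 [512.4 -11.8  42. ]
board ((302.6921081542969, 199.16934204101562), (198.11978149414062, 108.97559356689453), 0.795723557472229) 21073.5 [587.7  -9.9  15. ]
[202.88506 252.27618] [458.3 225.1  15. ]
[204.39848 143.3111 ] [719.8 228.1  15. ]
[402.49915 146.0625 ] [ 718.  -246.8   15. ]
[400.98572 255.02759] [ 458.6 -242.3   15. ]
```

View pics/crop_t.png

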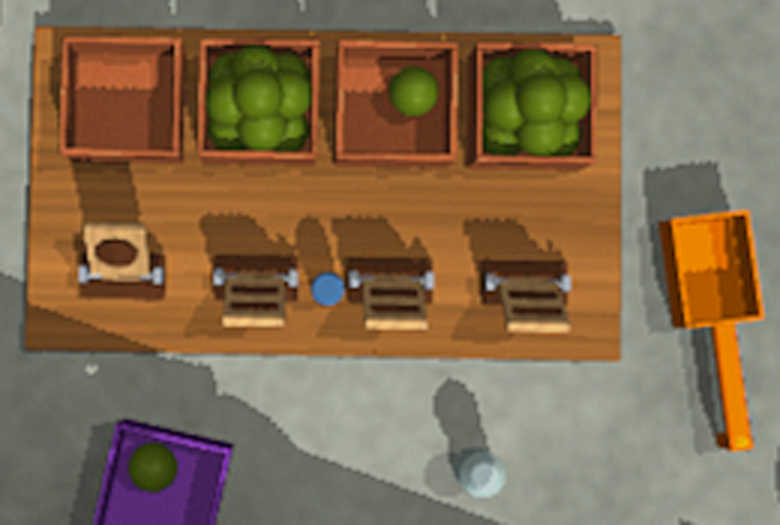

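View pics/crop_s.png

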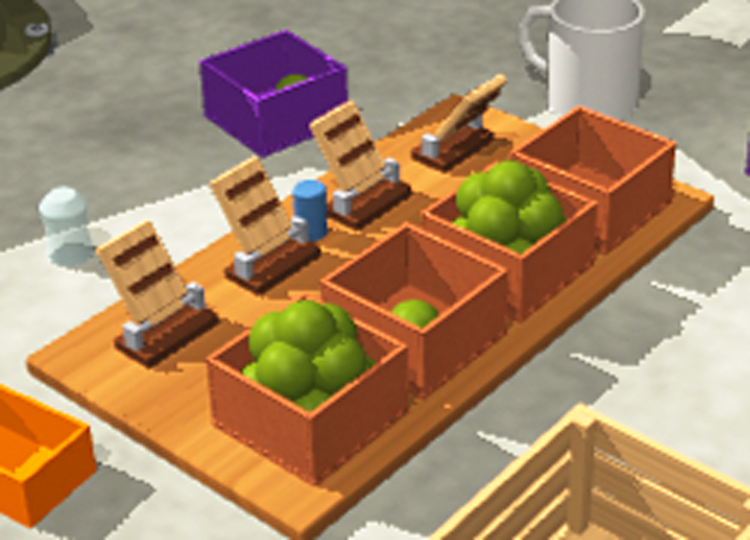

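```bash
python3 - <<'E'
from h import *
c=imaging.read_camera("top"); f=lambda p:(p[0]/3+195-.33,p[1]/3+135-.33)
for n,e1,e2,t in (("A",(83,274),(157,275),(115,227)),("B",(219,278),(290,278),(254,325)),("C",(355,279),(425,279),(397,325)),("D",(490,282),(562,283),(540,327))):
    a,b=[ray(c,*f(p),38) for p in (e1,e2)]; print(n,"hinge",((a+b)/2).round(1),"edge",ray(c,*f(t),84).round(1))
from scipy.spatial.transform import Rotation as R
s=get_state();print(R.from_rotvec(s["tool_rot"]).as_matrix().round(3),s["time"])
E
```

```text
A hinge [520.4 148.3  38. ] edge [554.2 147.4  84. ]
B hinge [519.1  43.9  38. ] edge [482.8  42.9  84. ]
C hinge [519.8 -60.9  38. ] edge [484.3 -62.7  84. ]
D hinge [ 518.5 -165.6   38. ] edge [ 484.3 -167.9   84. ]
[[-0.956  0.292 -0.   ]
 [ 0.292  0.956 -0.001]
 [ 0.    -0.001 -1.   ]] 0.25
```

```bash
python3 -m jog '{"slide":[[0,0,0],[0,0,0],[0,0,0]],"dr":[[0,0,-0.85],[0,0,-0.85],[0,0,-0.8]]}' 0 20
```

```text
time: 0.55
tcp_pos: [160.9, 525.9, 245.2]
tool_rot: [0.012, -3.142, 0.0]
contact_force: [-0.5, 0.0, -0.1]
grip_width: 0.516
```

```bash
python3 -m jog '{"slide":[[-1,-0.9,0],[-1,-0.9,0],[-1,-0.9,0],[-1,-0.9,0],[-1,-0.9,0],[-1,-0.9,0],[-1,-0.9,0],[-1,-0.9,0],[-1,-0.9,0],[-1,-0.9,0]],"dr":[[0,0,0],[0,0,0],[0,0,0],[0,0,0],[0,0,0],[0,0,0],[0,0,0],[0,0,0],[0,0,0],[0,0,0]]}' 0 20
python3 -m jog '{"slide":[[-1,-0.9,0],[-1,-0.9,0],[-1,-0.9,0],[-1,-0.9,0],[-1,-0.9,0],[-1,-0.9,0],[-0.84,-0.72,0],[0,0,0],[0,0,0]],"dr":[[0,0,0],[0,0,0],[0,0,0],[0,0,0],[0,0,0],[0,0,0],[0,0,0],[0,0,0],[0,0,0]]}'
```

```text
time: 1.55
tcp_pos: [412.4, 300.7, 245.3]
tool_rot: [0.005, -3.142, 0.0]
contact_force: [1.1, -0.4, 0.2]
grip_width: -0.001
time: 2.45
tcp_pos: [583.0, 149.1, 244.8]
tool_rot: [0.004, -3.141, -0.0]
contact_force: [-0.5, 0.3, 0.2]
grip_width: -0.001
```

```bash
python3 -m jog '{"slide":[[0,0,1],[0,0,1],[0,0,1],[0,0,1],[0,0,0.8],[0,0,0],[0,0,0]],"dr":[[0,0,0],[0,0,0],[0,0,0],[0,0,0],[0,0,0],[0,0,0],[0,0,0]]}'
python3 - <<'E'
from h import *
s=imaging.read_camera("scene");cv2.imwrite("pics/s1.png",cv2.resize(s["pixels"][120:320,180:400,::-1],None,fx=3,fy=3)); print(get_state()["tcp_pos"])
w=imaging.read_camera("wrist");cv2.imwrite("pics/w1.png",w["pixels"][:,:,::-1])
E
```

```text
time: 3.15
tcp_pos: [582.9, 150.0, 126.1]
tool_rot: [-0.006, 3.141, 0.0]
contact_force: [0.6, 0.3, 0.9]
grip_width: 0.005
[583.24929139 149.91919399 126.70186269]
```

View pics/s1.png

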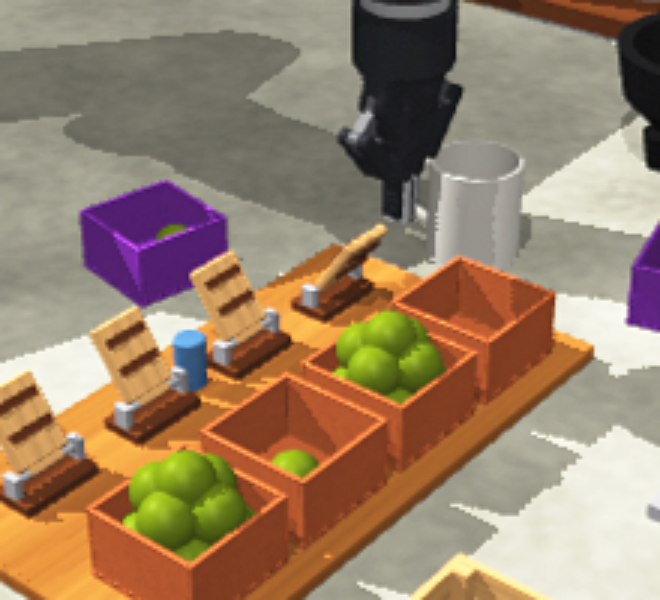

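View pics/w1.png

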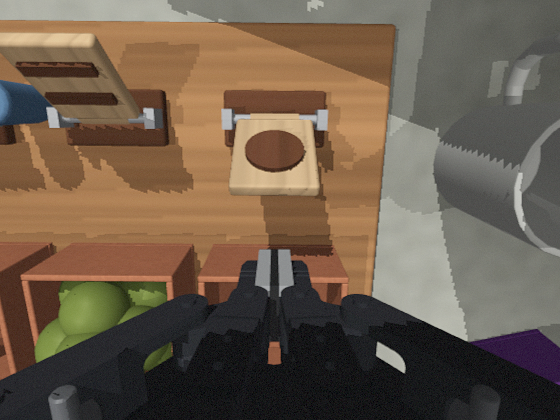

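```bash
python3 -m jog '{"slide":[[0,0,0.6],[0,0,0.6],[0,0,0.6],[0,0,0],[0.3,0,0],[0.3,0,0],[0.2,0,0],[0.2,0,0],[0,0,0]],"dr":[[0,0,0],[0,0,0],[0,0,0],[0,0,0],[0,0,0],[0,0,0],[0,0,0],[0,0,0],[0,0,0]]}'
python3 -m jog '{"slide":[[0.2,0,0],[0.2,0,0],[0.2,0,0],[0.2,0,0],[0.2,0,0],[0.2,0,0],[0.2,0,0],[0,0,0],[0,0,0]],"dr":[[0,0,0],[0,0,0],[0,0,0],[0,0,0],[0,0,0],[0,0,0],[0,0,0],[0,0,0],[0,0,0]]}'
python3 - <<'E'
from h import *
w=imaging.read_camera("wrist");cv2.imwrite("pics/w2.png",w["pixels"][:,:,::-1])
E
```

```text
time: 4.15
tcp_pos: [557.6, 149.3, 80.7]
tool_rot: [-0.005, 3.141, 0.0]
contact_force: [0.9, 0.5, -0.5]
grip_width: -0.0
time: 5.05
tcp_pos: [523.1, 149.1, 80.4]
tool_rot: [-0.005, 3.141, 0.0]
contact_force: [0.4, 0.1, 0.1]
grip_width: -0.004
```

View pics/w2.png

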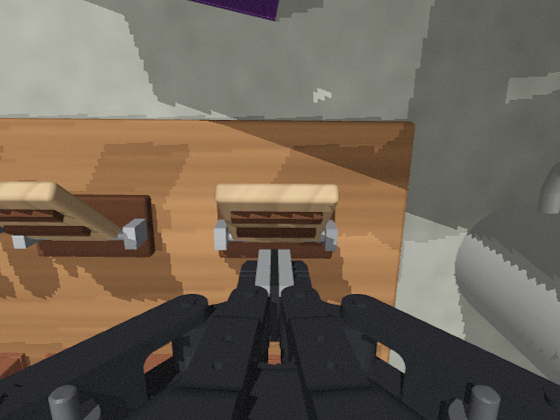

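```bash
python3 -m jog '{"slide":[[-0.4,0,0],[-0.4,0,0],[0,0,-0.9],[0,0,-0.9],[0,0,-0.9],[0,0,0],[0.9,-1,0],[0.9,-1,0],[0.9,-1,0],[0.8,-1,0]],"dr":[[0,0,0],[0,0,0],[0,0,0],[0,0,0],[0,0,0],[0,0,0],[0,0,0],[0,0,0],[0,0,0],[0,0,0]]}'
python3 -m jog '{"slide":[[0,-0.2,0],[0,0,0],[0,0,0]],"dr":[[0,0,0],[0,0,0],[0,0,0]]}'
python3 - <<'E'
from h import *
w=imaging.read_camera("wrist");cv2.imwrite("pics/w3.png",w["pixels"][:,:,::-1])
E
```

```text
time: 6.1
tcp_pos: [455.2, 48.0, 147.2]
tool_rot: [0.005, -3.141, 0.0]
contact_force: [0.8, -1.6, 0.1]
grip_width: 0.002
time: 6.4
tcp_pos: [456.7, 44.2, 147.7]
tool_rot: [-0.005, 3.141, 0.0]
contact_force: [0.5, 0.3, 0.1]
grip_width: -0.001
```

View pics/w3.png

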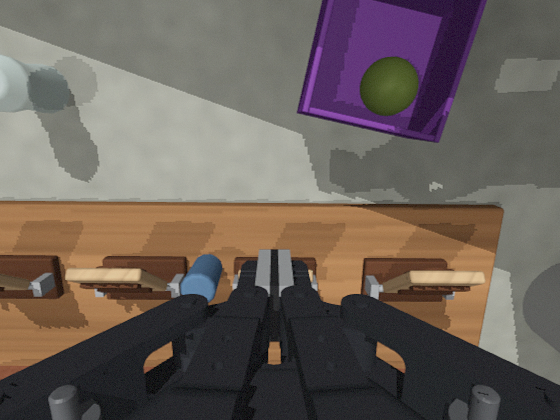

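```bash
python3 -m jog '{"slide":[[0.3,0,0],[0,0,0.9],[0,0,0.9],[0,0,0.85],[0,0,0],[-0.3,0,0],[-0.3,0,0],[-0.2,0,0],[-0.2,0,0],[-0.2,0,0]],"dr":[[0,0,0],[0,0,0],[0,0,0],[0,0,0],[0,0,0],[0,0,0],[0,0,0],[0,0,0],[0,0,0],[0,0,0]]}'
python3 -m jog '{"slide":[[-0.2,0,0],[-0.2,0,0],[-0.2,0,0],[-0.2,0,0],[-0.2,0,0],[-0.2,0,0],[-0.2,0,0],[-0.2,0,0],[0,0,0],[0,0,0]],"dr":[[0,0,0],[0,0,0],[0,0,0],[0,0,0],[0,0,0],[0,0,0],[0,0,0],[0,0,0],[0,0,0],[0,0,0]]}'
python3 - <<'E'
from h import *
s=imaging.read_camera("scene");cv2.imwrite("pics/s3.png",cv2.resize(s["pixels"][120:320,140:390,::-1],None,fx=3,fy=3))
E
```

```text
time: 7.45
tcp_pos: [479.0, 44.0, 81.8]
tool_rot: [-0.005, 3.141, 0.0]
contact_force: [0.0, 0.0, 0.3]
grip_width: -0.001
time: 8.45
tcp_pos: [518.3, 44.1, 81.4]
tool_rot: [0.005, -3.141, 0.0]
contact_force: [0.3, -0.9, 0.5]
grip_width: 0.0
```

View pics/s3.png

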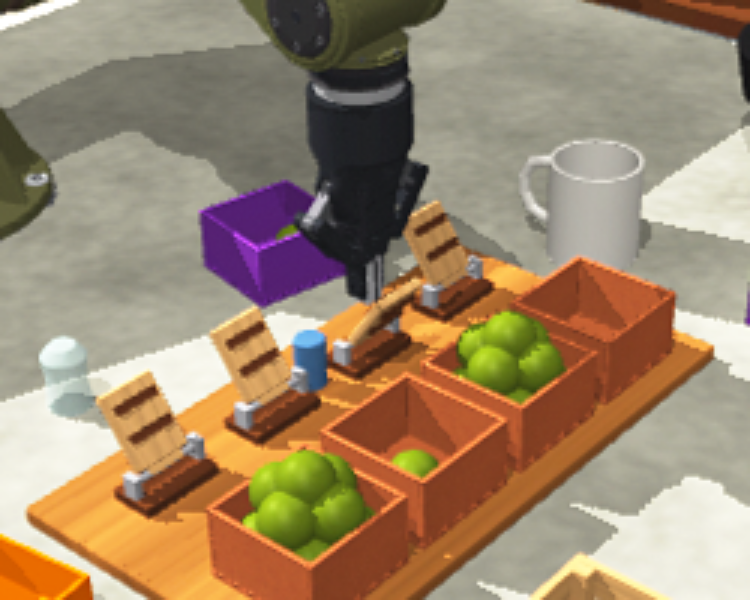

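Tag B (370,320 in the crop) now leans back. Next is D. I'll retract, lift and move across to y = -166.

```bash
python3 -m jog '{"slide":[[0.4,0,0],[0.4,0,0],[0,0,-0.9],[0,0,-0.9],[0,0,-0.9],[0,0,0],[0.5,-1,0],[0.5,-1,0],[0.5,-1,0],[0.5,-1,0]],"dr":[[0,0,0],[0,0,0],[0,0,0],[0,0,0],[0,0,0],[0,0,0],[0,0,0],[0,0,0],[0,0,0],[0,0,0]]}'
python3 -m jog '{"slide":[[0,-1,0],[0,-1,0],[0,-1,0],[0,-1,0],[0,-0.4,0],[0,0,0],[0,0,0]],"dr":[[0,0,0],[0,0,0],[0,0,0],[0,0,0],[0,0,0],[0,0,0],[0,0,0]]}'
```

```text
time: 9.5
tcp_pos: [447.2, -56.8, 148.3]
tool_rot: [0.005, -3.141, -0.0]
contact_force: [0.4, -0.2, 0.1]
grip_width: -0.0
time: 10.2
tcp_pos: [448.7, -165.4, 148.7]
tool_rot: [0.005, -3.141, -0.001]
contact_force: [-0.2, 1.1, 0.0]
grip_width: -0.0
```

```bash
python3 -m jog '{"slide":[[0,0,0.9],[0,0,0.9],[0,0,0.9],[0,0,0],[-0.3,0,0],[-0.3,0,0],[-0.2,0,0],[-0.2,0,0],[-0.2,0,0]],"dr":[[0,0,0],[0,0,0],[0,0,0],[0,0,0],[0,0,0],[0,0,0],[0,0,0],[0,0,0],[0,0,0]]}'
python3 -m jog '{"slide":[[-0.2,0,0],[-0.2,0,0],[-0.2,0,0],[-0.2,0,0],[-0.2,0,0],[-0.2,0,0],[-0.2,0,0],[-0.2,0,0],[0,0,0],[0,0,0]],"dr":[[0,0,0],[0,0,0],[0,0,0],[0,0,0],[0,0,0],[0,0,0],[0,0,0],[0,0,0],[0,0,0],[0,0,0]]}'
python3 -m jog '{"slide":[[0.4,0,0],[0.4,0,0],[0.3,0,0],[0,0,-1],[0,0,-1],[0,0,-1],[1,0,-1],[1,0,-1],[1,0,0],[0,0,0]],"dr":[[0,0,0],[0,0,0],[0,0,0],[0,0,0],[0,0,0],[0,0,0],[0,0,0],[0,0,0],[0,0,0],[0,0,0]]}'
python3 - <<'E'
from h import *
s=imaging.read_camera("scene");cv2.imwrite("pics/s4.png",cv2.resize(s["pixels"][120:350,140:390,::-1],None,fx=2.6,fy=2.6))
s=imaging.read_camera("top");cv2.imwrite("pics/t4.png",s["pixels"][:,:,::-1])
E
```

```text
time: 11.1
tcp_pos: [479.6, -166.0, 81.9]
tool_rot: [-0.005, 3.141, -0.0]
contact_force: [-0.4, 0.5, -1.4]
grip_width: 0.002
time: 12.1
tcp_pos: [519.0, -165.9, 81.4]
tool_rot: [0.005, -3.141, -0.0]
contact_force: [0.6, -0.0, -0.2]
grip_width: -0.002
time: 13.1
tcp_pos: [414.4, -166.2, 207.3]
tool_rot: [-0.003, 3.14, -0.001]
contact_force: [-0.1, -0.7, 0.6]
grip_width: -0.002
```

View pics/s4.png

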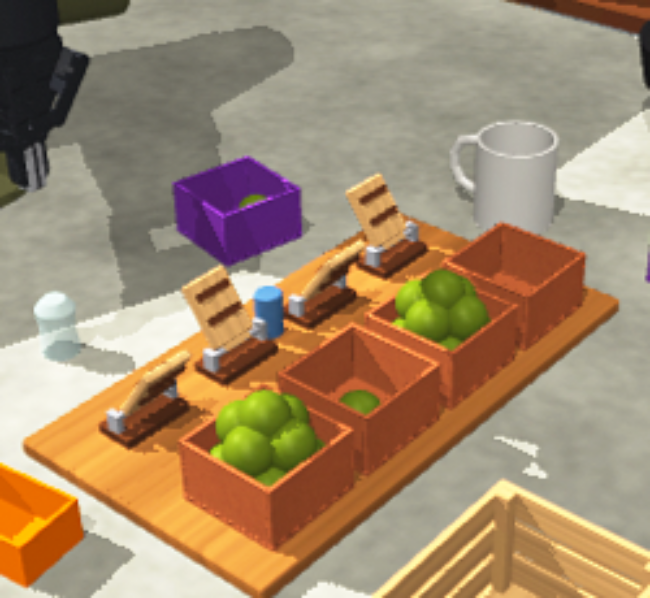

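View pics/t4.png

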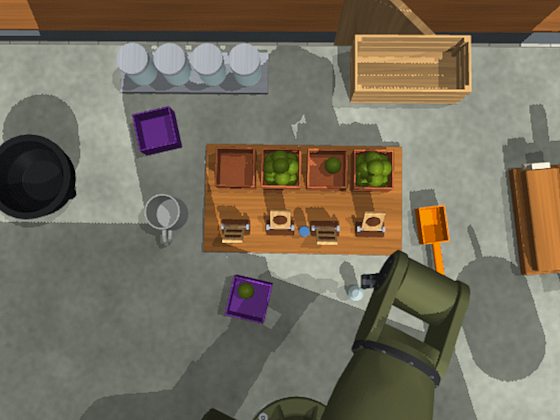

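In the final top view, the tags at (280,220) and (372,222), in front of the heaped bins, show discs. The tags at (235,231) and (325,231), in front of the empty and one-lime bins, show bars. Everything else is where it was, and the arm is clear.

```bash
python3 -c "
from workcell import bot; print(bot.sign_off())"
```

```text
the job is handed in; nothing more can be done
None
```

I flipped three tags with the closed fingertip, and the job is handed in at about 13 s of the 48 s allowed. Numbering the places from left to right:

| Place | Bin | Tag before | Tag now |
|---|---|---|---|
| 1 | empty | full (disc) | not full (bars) |
| 2 | heaped | not full (bars) | full (disc) |
| 3 | one lime | not full (bars) | not full (bars), left alone |
| 4 | heaped | not full (bars) | full (disc) |

The last scene and top views showed the tags as in the table. Bins, toothpick pot, salt cellar, mug, scoop and the purple look-alikes looked unmoved by eye; I did not re-measure them. The arm was clear of everything, and each force reading taken at the end of a move was under 2 N. No check failed or disagreed.

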